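# Line up beam clamps by size on the inspection rail

## Robot

A 6-joint arm with a two-finger parallel gripper is mounted at the origin on the work surface. World frame = base frame: x ahead of the robot, y to its left, z up, the work surface at z = 0. Lengths are in m, angles in degrees, forces in N, time in s.
With the tool pointing down it reaches from about 0.15 to 0.775 m from the base axis. Payload 6.1 kg.
Tool frame: the origin (TCP) lies on the centre line of the jaws, within the pads' length; the fingertips stand 14 mm ahead of it and the grasp point (between the pads) lies 5 mm behind it (env.tcp_to_tips is the z of the fingertips in the tool frame, in m); z points along the fingers, y is the direction in which the jaws open and shut (so a half turn about z gives the same grasp; the last joint's range is limited). The gripper opens to 85 mm and grips with 20 to 120 N. Pads are 22 mm wide; open, the fingers measure 114 mm over their backs; the gripper's body (76 mm by 85 mm) begins 54 mm behind the grasp point. The pads swing forward as they close: fully open they stand 13 mm farther back than shut.
Start: joints at [66.119, 7.208, -2.269, 80.523, 0, 90], TCP at [0.213, 0.48, 0.245] pointing down, gripper open.
Joint ranges: [-155.77, 155.77], [-54.66, 111.73], [-72.52, 77.12], [-102.08, 115.82], [-83.92, 84.16], [-180, 180]. Speed limits (degrees/s): [136.94, 136.94, 172.46, 180, 180, 180].

## Interface

Orientations are given as [roll, pitch, yaw] about the fixed x, y, z axes, in that order (R = Rz(yaw) Ry(pitch) Rx(roll)).
In Python, from rig import env, cams gives the robot as it stands.
- The arm moves only by the tool carry_out, never from a script. Its argument "deltas" is a list of rows, each a list of 6 numbers: the shift along the tool's x, y, z as a fraction of full scale, then the turn, a rotation vector about the tool's x, y, z as a fraction of full scale. In form: [[x, y, z, wx, wy, wz], ...]. A call has 1 to 20 rows; each row shifts and turns the commanded pose from where the row before left it, along the tool's axes as they then stand; what a row does not reach is not made up. Full scale, the value 1, is 0.05 m for a shift and 0.08 rad for a turn. A row lasts 1/8 s, in which the tool goes at most 62.5 mm and 10.7 degrees, less where a joint would pass 70% of its speed; a pose out of reach is approached as far as the arm can. A call with a number of a shift or a turn outside -1 to 1 is refused whole. A call with a gripper value outside its range is refused whole. "hand" is the gripper's target within -1 to 1 (fully open at 1, half-way at 0, shut at -1), set as the call begins (left out, the last holds). The fingers move at their own pace and stop on an object; the grip force is fixed at half the most. Time passes only in rows, so rows that do not move let the fingers close. It gives the time, the measured TCP pose, the force and the opening at its end, in the units of the state.
- env.read_state(): the state, without advancing time (a new reading comes with each control period).
- cams.camera(name): name is "scene" or "top" or "wrist"; returns a dict with "pixels" (384x512x3 uint8, red, green, blue), "fx", "fy", "cx", "cy" (pixels), "rvec" (rotation vector, rad) and "tvec" (3), from world to camera coordinates, as OpenCV has them; the wrist camera has in their place "tool_from_camera" (4x4, takes a point from camera to tool coordinates, whose origin is the TCP and whose axes are the flange's). Camera axes: x right, y down, z forward; pixel columns grow to the right and rows downward; lengths in m; the calibration is good to about 2 mm. A picture is of the moment at which its call begins: read the wrist's pose just before it. There is no depth.
- env.job_done(): hands the job in, once; it reports no verdict.
The state is a dict: "clock": time; "joints": joint angles; "qd": joint speeds; "effort": joint torques, N m; "ee_pos": TCP position; "orientation": TCP orientation; "contact_force": force on the tool from outside, world axes, zero at the start; "ft_torque": the same for the moment, N m; "opening": finger opening in m.
Only numpy, scipy, OpenCV 4.12 (cv2) and the standard library are available. Lean on these libraries where they do the work, as an engineer would, in place of code of your own. Each camera call takes 0.05 s, during which the arm holds its last target.

## Task

Line the four galvanised beam clamps up by size on the four painted marks of the inspection rail: the smallest on the mark next to the orange-capped stub, then each next larger one on the next mark, the largest at the far end of the row. Stand each clamp upright on its foot, centred on its mark, and let go of it; which way it is turned does not matter.

Things in the scene. Friction and masses are not known exactly. Their poses are not given: they have to be found in the camera images.
- clamp_xs: The smallest of four loose galvanised C-shaped beam clamps, 66 mm high, upright on its flat foot (44 along x, 28 along y, 12 thick). Back plate at -x, mouth open to +x. Top jaw: solid block 40 x 28 x 18 high, its top 50 mm above the underside; a bolt with 19 mm hex head rises 16 mm above it, 4 mm to +x. Grip across the jaw's 28 mm (y). 0.2-0.75 kg. Origin: centre of underside; z up.
- clamp_s: The second smallest of four loose galvanised C-shaped beam clamps, 84 mm high, upright on its flat foot (50 along x, 28 along y, 12 thick). Back plate at -x, mouth open to +x. Top jaw: solid block 46 x 28 x 18 high, its top 68 mm above the underside; a bolt with 19 mm hex head rises 16 mm above it, 4 mm to +x. Grip across the jaw's 28 mm (y). 0.2-0.75 kg. Origin: centre of underside; z up.
- clamp_m: The second largest of four loose galvanised C-shaped beam clamps, 102 mm high, upright on its flat foot (56 along x, 28 along y, 12 thick). Back plate at -x, mouth open to +x. Top jaw: solid block 52 x 28 x 18 high, its top 86 mm above the underside; a bolt with 19 mm hex head rises 16 mm above it, 4 mm to +x. Grip across the jaw's 28 mm (y). 0.2-0.75 kg. Origin: centre of underside; z up.
- clamp_l: The largest of four loose galvanised C-shaped beam clamps, 120 mm high, upright on its flat foot (62 along x, 28 along y, 12 thick). Back plate at -x, mouth open to +x. Top jaw: solid block 58 x 28 x 18 high, its top 104 mm above the underside; a bolt with 19 mm hex head rises 16 mm above it, 4 mm to +x. Grip across the jaw's 28 mm (y). 0.2-0.75 kg. Origin: centre of underside; z up.
- mark_white: Fixed white square mark, 70 x 70 x 3 mm, one of four in a straight row (along the marks' y), centres 82 mm apart, on a dark steel rail plate 90 x 450 x 10 mm lying on the floor. Colours come in any order and do not say which clamp goes there. Origin: centre of its underside, 10 mm above the floor; its top is at 13 mm.
- mark_yellow: Fixed yellow square mark, 70 x 70 x 3 mm, one of four in a straight row (along the marks' y), centres 82 mm apart, on a dark steel rail plate 90 x 450 x 10 mm lying on the floor. Colours come in any order and do not say which clamp goes there. Origin: centre of its underside, 10 mm above the floor; its top is at 13 mm.
- mark_green: Fixed green square mark, 70 x 70 x 3 mm, one of four in a straight row (along the marks' y), centres 82 mm apart, on a dark steel rail plate 90 x 450 x 10 mm lying on the floor. Colours come in any order and do not say which clamp goes there. Origin: centre of its underside, 10 mm above the floor; its top is at 13 mm.
- mark_red: Fixed red square mark, 70 x 70 x 3 mm, one of four in a straight row (along the marks' y), centres 82 mm apart, on a dark steel rail plate 90 x 450 x 10 mm lying on the floor. Colours come in any order and do not say which clamp goes there. Origin: centre of its underside, 10 mm above the floor; its top is at 13 mm.
- capped_stub: Fixed upright tube stub with an orange plastic cap, 60 mm across, 62 mm high, on the rail at either end of the row, in line with the marks, 75 mm from the nearest mark's centre. A bare galvanised tube stub 60 mm high stands likewise at the other end. Origin: centre of its underside, 10 mm above the floor.
There are look-alikes about, which are no part of the job. What is shaped like the clamp_m but brown is not meant.

How it is judged:
By the outcome, as a careful person would: the job done as asked, in the order asked, and still so for the second after the job is handed in, with the robot touching nothing.
It also fails if it takes over 96 s, if anything falls off the work surface, if the arm or the gripper's body presses on something with over 40 N, if the wrist force passes 120 N, or if a joint passes its speed limit or range.

## Working session

There is one attempt and no reset: what is moved stays moved. The work goes in short steps, Python scripts to look and compute and a tool call to move; the robot and the scene stay as the last step left them, time stands still between calls to the robot, and variables do not carry over. Pictures are saved under pics/ and viewed, and the job is handed in when it is done.

Besides the shell and the picture viewer there is one more tool, called after "Call:" in YAML: its name, and indented under it one key for each argument. carry_out: Moves the arm, as the interface text tells. Shift numbers are shares of 0.05 m and turn numbers shares of 0.08 rad, none past 1 either way. Its arguments: {"type":"object","properties":{"deltas":{"type":"array","items":{"type":"array","items":{"type":"number"}}},"hand":{"type":"number"}},"required":["deltas"]}

```bash
ls; mkdir -p pics
python3 - <<'E'
from rig import env, cams
import cv2
print(env.read_state())
for n in ["scene","top","wrist"]:
    c=cams.camera(n)
    cv2.imwrite(f"pics/{n}0.png",c["pixels"][:,:,::-1])
    print(n,{k:v for k,v in c.items() if k!="pixels"})
E
```

```text
pics
{'clock': 0.0, 'joints': array([ 6.61210028e+01,  7.23998026e+00, -2.32890372e+00,  8.05215259e+01,
       -7.91170732e-04,  9.00001585e+01]), 'qd': array([ 0.10809094, -0.10081066, -0.03081441,  0.01529862, -0.03884911,
        0.0530934 ]), 'effort': array([ 5.62869518e-04, -4.35917187e+01,  3.52922738e+01,  1.73097808e-02,
        9.67357948e-06,  6.85744102e-07]), 'ee_pos': array([0.21236919, 0.47970338, 0.24452028]), 'orientation': array([-1.79909590e+02,  7.91419814e-04,  1.56120846e+02]), 'contact_force': array([ 0.09666563,  0.44288583, -0.45676932]), 'ft_torque': array([-0.03979319,  0.00106027,  0.02066889]), 'opening': 0.08559529662419026}
scene {'fx': 439.50979826099933, 'fy': 439.50979826099933, 'cx': 258.85032753866193, 'cy': 193.1315405692986, 'rvec': array([ 0.89525557,  2.39153942, -1.18837435]), 'tvec': array([ 0.31797014, -0.20001474,  1.40234104])}
top {'fx': 399.3202898318166, 'fy': 399.3202898318166, 'cx': 246.75374674477004, 'cy': 186.88799475792885, 'rvec': array([ 2.11225599, -2.14948718,  0.17458439]), 'tvec': array([0.07301779, 0.51422499, 1.04799924])}
wrist {'fx': 303.25475781733917, 'fy': 303.25475781733917, 'cx': 255.37510569666082, 'cy': 195.44806946319477, 'tool_from_camera': array([[ 6.05826654e-04, -9.49729096e-01, -3.13072320e-01,
         8.00901677e-02],
       [ 9.99999629e-01,  3.83834478e-04,  7.70709009e-04,
         5.12159937e-04],
       [-6.11796819e-04, -3.13072671e-01,  9.49728976e-01,
        -1.28635875e-01],
       [ 0.00000000e+00,  0.00000000e+00,  0.00000000e+00,
         1.00000000e+00]])}
```

View pics/top0.png

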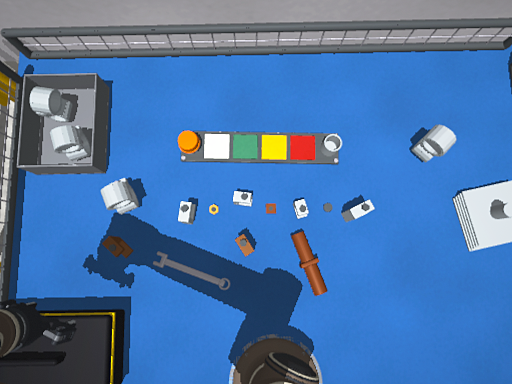

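View pics/scene0.png

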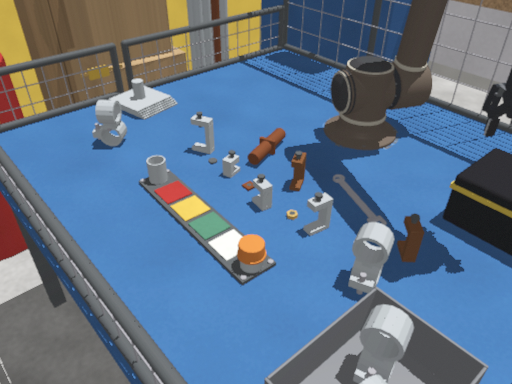

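View pics/wrist0.png

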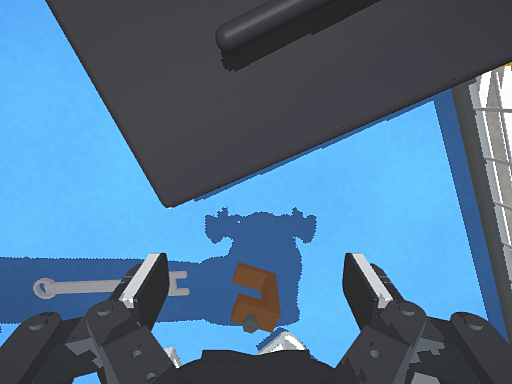

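Run:
```python
import cv2
t=cv2.imread("pics/top0.png")[120:260,165:385]
cv2.imwrite("pics/topc.png",cv2.resize(t,None,fx=3.6,fy=3.6,interpolation=cv2.INTER_CUBIC))
t=cv2.imread("pics/scene0.png")[95:285,130:350]
cv2.imwrite("pics/scenec.png",cv2.resize(t,None,fx=3.1,fy=3.1,interpolation=cv2.INTER_CUBIC))
```

```text
(no output)
```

View pics/topc.png

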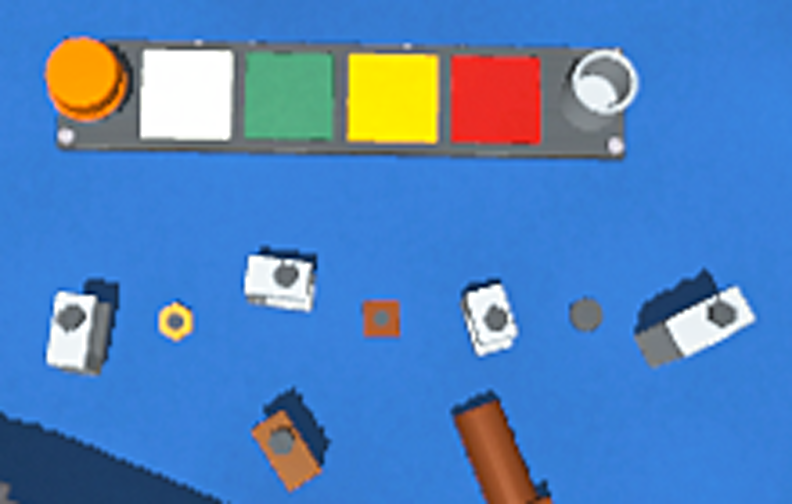

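View pics/scenec.png

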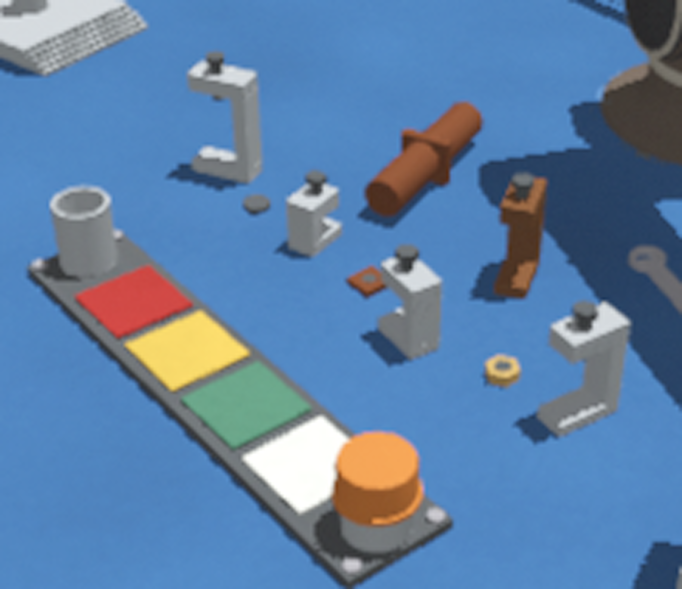

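```bash
cat > h.py <<'E'
import numpy as np, cv2
def P(c):
    R,_=cv2.Rodrigues(c["rvec"]);return R,c["tvec"]
def ray(c,uv,pose=None):
    d=np.array([(uv[0]-c["cx"])/c["fx"],(uv[1]-c["cy"])/c["fy"],1.])
    if pose is None:
        R,t=P(c);return -R.T@t,R.T@d
    T=pose@c["tool_from_camera"];return T[:3,3],T[:3,:3]@d
def onz(c,uv,z,pose=None):
    o,d=ray(c,uv,pose);return o+d*(z-o[2])/d[2]
def tri(a,b):
    (o1,d1),(o2,d2)=a,b
    A=np.stack([d1,-d2],1);s=np.linalg.lstsq(A,o2-o1,rcond=None)[0]
    p,q=o1+s[0]*d1,o2+s[1]*d2
    return (p+q)/2,np.linalg.norm(p-q)
def proj(c,X):
    R,t=P(c);p=R@X+t;return p[:2]/p[2]*[c["fx"],c["fy"]]+[c["cx"],c["cy"]]
def toolpose(s):
    from scipy.spatial.transform import Rotation as Ro
    T=np.eye(4);T[:3,:3]=Ro.from_euler('xyz',s["orientation"],degrees=True).as_matrix();T[:3,3]=s["ee_pos"];return T
E
python3 - <<'E'
from rig import env,cams
from h import *
t=cams.camera("top");s=cams.camera("scene")
bt=dict(M=(71,317),S=(286,274),XS=(495,318),L=(721,313));bs=dict(L=(214,62),XS=(315,183),S=(405,258),M=(584,315))
for k in bt:
    a=np.array(bt[k])/3.6+[164.6,119.6];b=np.array(bs[k])/3.1+[129.6,94.6]
    print(k,tri(ray(t,a),ray(s,b)))
hsv=cv2.cvtColor(t["pixels"],cv2.COLOR_RGB2HSV)
for n,lo,hi in [("white",(0,0,225),(180,40,255)),("green",(65,80,60),(90,255,200)),("yellow",(22,150,150),(32,255,255)),("red",(0,200,150),(5,255,255)),("orange",(8,180,200),(18,255,255))]:
    m=cv2.inRange(hsv,lo,hi)
    for c in cv2.findContours(m,cv2.RETR_EXTERNAL,cv2.CHAIN_APPROX_NONE)[0]:
        if cv2.contourArea(c)>60:
            r=cv2.minAreaRect(c)
            if 170<r[0][0]<385 and r[0][1]<260:
              b=cv2.boxPoints(r)
              z=.013 if cv2.contourArea(c)>400 else .08
              if n=="orange": z=.072
              w=np.array([onz(t,p,z) for p in b])
              print(n,np.round(r[0],1),np.round(r[1],1),r[2].__round__(1),onz(t,r[0],z).round(4), "edges",np.linalg.norm(w[1]-w[0]).round(4),np.linalg.norm(w[2]-w[1]).round(4))
E
```

```text
M (array([0.45407959, 0.22775584, 0.09357591]), np.float64(0.0039393070053380845))
S (array([0.48557973, 0.07246984, 0.0748656 ]), np.float64(0.002808749622732919))
XS (array([ 0.45241479, -0.08205986,  0.05674111]), np.float64(0.002823963940699649))
L (array([ 0.4468427 , -0.23377654,  0.11169513]), np.float64(0.00279436881906716))
white [183.9 211. ] [10.  19.5] 8.1 [0.4482 0.2294 0.08  ] edges 0.0511 0.0265
white [361.9 208.8] [11.2 21.5] 63.4 [ 0.4458 -0.2359  0.08  ] edges 0.0572 0.0288
white [300.3 208.4] [17.4 11.7] 71.6 [ 0.4496 -0.0752  0.08  ] edges 0.0309 0.0454
white [241.9 198.1] [18.  12.6] 8.7 [0.4794 0.077  0.08  ] edges 0.0335 0.0475
white [332.5 142. ] [16. 17.] 90.0 [ 0.6275 -0.1687  0.08  ] edges 0.0458 0.0445
white [216. 146.] [24. 24.] 90.0 [0.641  0.1502 0.013 ] edges 0.0691 0.0709
green [245. 146.] [24. 24.] 90.0 [0.6394 0.0672 0.013 ] edges 0.069 0.0709
yellow [273.5 146.5] [23. 23.] 90.0 [ 0.6364 -0.0143  0.013 ] edges 0.0661 0.0679
red [302.5 147.5] [23. 23.] 90.0 [ 0.6319 -0.097   0.013 ] edges 0.066 0.0678
```

Could be confused with the clamps: grey ones at top-view (187,211)=M, (243,198)=S, (301,208)=XS and (358,210)=L. There are also brown look-alikes at (245,243) and (115,245), and large white clips at (120,195), (45,100), (70,140) and (433,142). The bolt heights triangulate to 94/75/57/112 mm, all about 8 mm low, so the size order is clear. The orange cap is beside white, so the order is white=XS, green=S, yellow=M, red=L. I'll turn the tool to yaw ≈ -8 and hover over M.

Call:
carry_out:
  deltas:
    - [0, 0, 0, 0, 0, 1]
    - [0, 0, 0, 0, 0, 1]
    - [0, 0, 0, 0, 0, 1]
    - [0, 0, 0, 0, 0, 1]
    - [0, 0, 0, 0, 0, 1]
    - [0, 0, 0, 0, 0, 1]
    - [0, 0, 0, 0, 0, 1]
    - [0, 0, 0, 0, 0, 1]
    - [0, 0, 0, 0, 0, 1]
    - [0, 0, 0, 0, 0, 1]
    - [0, 0, 0, 0, 0, 1]
    - [0, 0, 0, 0, 0, 1]
    - [0, 0, 0, 0, 0, 1]
    - [0, 0, 0, 0, 0, 1]
    - [0, 0, 0, 0, 0, 1]
    - [0, 0, 0, 0, 0, 1]
    - [0, 0, 0, 0, 0, 1]
    - [0, 0, 0, 0, 0, 1]
  hand: 1

```text
clock: 2.5
ee_pos: [0.2125, 0.48, 0.2451]
orientation: [-180.0, 0.0, 73.5]
contact_force: [0.3, 0.4, -0.7]
opening: 0.0852
```

Call:
carry_out:
  deltas:
    - [0, 0, 0, 0, 0, 1]
    - [0, 0, 0, 0, 0, 1]
    - [0, 0, 0, 0, 0, 1]
    - [0, 0, 0, 0, 0, 1]
    - [0, 0, 0, 0, 0, 1]
    - [0, 0, 0, 0, 0, 1]
    - [0, 0, 0, 0, 0, 1]
    - [0, 0, 0, 0, 0, 1]
    - [0, 0, 0, 0, 0, 1]
    - [0, 0, 0, 0, 0, 1]
    - [0, 0, 0, 0, 0, 1]
    - [0, 0, 0, 0, 0, 1]
    - [0, 0, 0, 0, 0, 1]
    - [0, 0, 0, 0, 0, 1]
    - [0, 0, 0, 0, 0, 1]
    - [0, 0, 0, 0, 0, 1]
    - [0, 0, 0, 0, 0, 1]
    - [0, 0, 0, 0, 0, 0.8]

```text
clock: 4.75
ee_pos: [0.4351, 0.2337, 0.2453]
orientation: [-167.2, 8.6, 21.1]
contact_force: [-0.0, 0.8, -0.2]
opening: 0.085
```

Run:
```python
from rig import env
s=env.read_state();print(s["clock"],s["joints"].round(1),s["qd"].round(1),s["ee_pos"],s["orientation"])
```

```text
4.75 [ 2.100e+01  1.030e+01 -1.000e-01  8.820e+01  1.270e+01  1.799e+02] [-17.1   2.5   1.8   5.6   3.4  -0. ] [0.4350807  0.23370198 0.24529985] [-167.2462881     8.61917043   21.07581438]
```

J6 hit its 180° stop, because j6 = j1 + 180 − yaw, so the tool drifted. I'll turn back and use the yaw ≈ 180 family instead.

Call:
carry_out:
  deltas:
    - [0, 0, 0, 0, 0, -1]
    - [0, 0, 0, 0, 0, -1]
    - [0, 0, 0, 0, 0, -1]
    - [0, 0, 0, 0, 0, -1]
    - [0, 0, 0, 0, 0, -1]
    - [0, 0, 0, 0, 0, -1]

```text
clock: 5.5
ee_pos: [0.4348, 0.2345, 0.2453]
orientation: [-164.8, 1.8, 48.1]
contact_force: [0.6, 0.1, -0.0]
opening: 0.0852
```

Run:
```python
from rig import env
s=env.read_state();print(s["clock"],s["joints"].round(1),s["qd"].round(1),s["ee_pos"],s["orientation"])
```

```text
5.5 [ 2.110e+01  1.030e+01 -1.000e-01  8.820e+01  1.270e+01  1.523e+02] [  0.    0.    0.    0.   -0.1 -36.3] [0.43475552 0.23446583 0.24532136] [-164.77423137    1.78001379   48.10694567]
```

```bash
cat >> h.py <<'E'
def todo(s,pos=None,yaw=None):
    from scipy.spatial.transform import Rotation as Ro
    T=toolpose(s);R=T[:3,:3]
    if yaw is not None:
        G=Ro.from_euler('xyz',[180,0,yaw],degrees=True).as_matrix()
        rv=Ro.from_matrix(R.T@G).as_rotvec();print("turn units",(rv/.08).round(2))
    if pos is not None: print("shift units",(R.T@(np.array(pos)-T[:3,3])/.05).round(2))
E
python3 - <<'E'
from rig import env
from h import *
s=env.read_state()
todo(s,[.448,.229,.25],48.1+0)
todo(s,[.448,.229,.25],172)
E
```

```text
turn units [-3.32  0.39 -0.05]
shift units [ 0.09  0.24 -0.16]
turn units [ -2.33  -3.37 -26.89]
shift units [ 0.09  0.24 -0.16]
```

Call:
carry_out:
  deltas:
    - [0, 0, 0, -0.83, 0.1, 0]
    - [0, 0, 0, -0.83, 0.1, 0]
    - [0, 0, 0, -0.83, 0.1, 0]
    - [0, 0, 0, -0.83, 0.1, 0]
    - [0, 0, 0, 0, 0, -1]
    - [0, 0, 0, 0, 0, -1]
    - [0, 0, 0, 0, 0, -1]
    - [0, 0, 0, 0, 0, -1]
    - [0, 0, 0, 0, 0, -1]
    - [0, 0, 0, 0, 0, -1]
    - [0, 0, 0, 0, 0, -1]
    - [0, 0, 0, 0, 0, -1]
    - [0, 0, 0, 0, 0, -1]
    - [0, 0, 0, 0, 0, -1]
    - [0, 0, 0, 0, 0, -1]
    - [0, 0, 0, 0, 0, -1]
    - [0, 0, 0, 0, 0, -1]
    - [0, 0, 0, 0, 0, -1]

```text
clock: 7.75
ee_pos: [0.4347, 0.2344, 0.2453]
orientation: [-180.0, -0.0, 112.0]
contact_force: [-1.0, -0.3, 0.9]
opening: 0.0855
```

Call:
carry_out:
  deltas:
    - [0, 0, 0, 0, 0, -1]
    - [0, 0, 0, 0, 0, -1]
    - [0, 0, 0, 0, 0, -1]
    - [0, 0, 0, 0, 0, -1]
    - [0, 0, 0, 0, 0, -1]
    - [0, 0, 0, 0, 0, -1]
    - [0, 0, 0, 0, 0, -1]
    - [0, 0, 0, 0, 0, -1]
    - [0, 0, 0, 0, 0, -1]
    - [0, 0, 0, 0, 0, -1]
    - [0, 0, 0, 0, 0, -1]
    - [0, 0, 0, 0, 0, -1]
    - [0, 0, 0, 0, 0, -0.5]
    - [0, 0, 0, 0, 0, 0]

```text
clock: 9.5
ee_pos: [0.4347, 0.2345, 0.2454]
orientation: [-180.0, -0.0, 169.2]
contact_force: [0.4, 0.0, 1.7]
opening: 0.0851
```

Run:
```python
from rig import env,cams
from h import *
s=env.read_state();print(s["joints"].round(1),s["ee_pos"],s["orientation"])
c=cams.camera("wrist");cv2.imwrite("pics/w1.png",c["pixels"][:,:,::-1])
```

```text
[28.3  3.8 -6.  80.2  0.  39.2] [0.43469507 0.2344645  0.24535807] [-1.79995894e+02 -6.04051546e-03  1.69160468e+02]
```

View pics/w1.png

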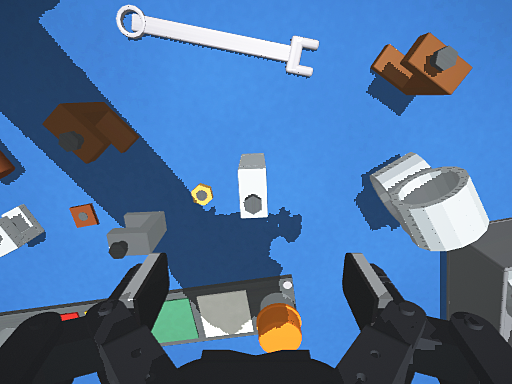

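```bash
cat >> h.py <<'E'
def jaw(c,s,uv,z,lo=215,name=None,half=50):
    T=toolpose(s);g=c["pixels"].min(2)
    m=((g>=lo)*255).astype(np.uint8)
    x,y=uv;w=np.zeros_like(m);w[max(0,y-half):y+half,max(0,x-half):x+half]=1;m*=w
    # bolts are darker: fill from hull of component
    cs=[k for k in cv2.findContours(m,cv2.RETR_EXTERNAL,cv2.CHAIN_APPROX_NONE)[0] if cv2.contourArea(k)>80]
    for k in cs:
        r=cv2.minAreaRect(k);b=cv2.boxPoints(r)
        W=np.array([onz(c,p,z,T) for p in b])[:,:2]
        e=[W[1]-W[0],W[2]-W[1]];l=[np.linalg.norm(v) for v in e]
        a=e[int(np.argmax(l))];print("ctr px",np.round(r[0],1),"world",W.mean(0).round(4),"sides",np.round(l,4),"axis yaw mod180",round(float(np.degrees(np.arctan2(a[1],a[0]))%180),1))
    if name:
        i=c["pixels"][max(0,y-half-20):y+half+20,max(0,x-half-20):x+half+20,::-1]
        cv2.imwrite(name,cv2.resize(i,None,fx=4,fy=4,interpolation=cv2.INTER_NEAREST))
E
python3 - <<'E'
from rig import env,cams
from h import *
s=env.read_state();c=cams.camera("wrist");T=toolpose(s)
jaw(c,s,(253,190),.086,name="pics/w1c.png")
print("bolt",onz(c,(253,203),.102,T))
print([onz(c,p,.086,T).round(4) for p in [(240,168),(268,168),(268,218),(240,218)]])
E
```

```text
ctr px [252.6 192.7] world [0.4469 0.23  ] sides [0.0267 0.0511] axis yaw mod180 172.9
bolt [0.4513917 0.229607  0.102    ]
[array([0.4192, 0.2229, 0.086 ]), array([0.4243, 0.2496, 0.086 ]), array([0.4759, 0.2404, 0.086 ]), array([0.4705, 0.2122, 0.086 ])]
```

View pics/w1c.png

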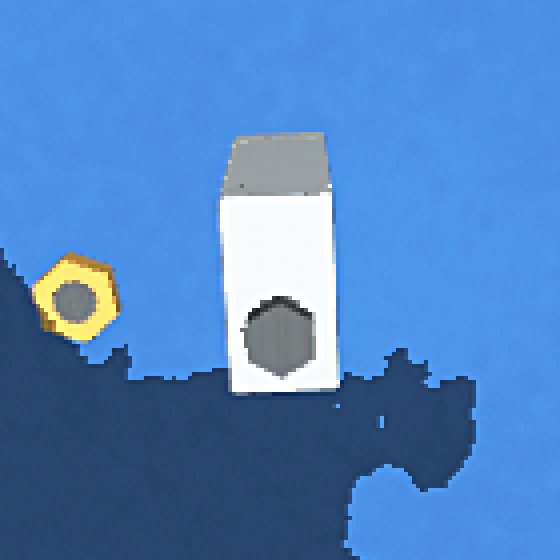

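Call:
carry_out:
  deltas:
    - [0, 0, 0, 0, 0, -0.8]
    - [-0.25, 0.06, 0.5, 0, 0, 0]
    - [0, 0, 0.6, 0, 0, 0]
    - [0, 0, 0.6, 0, 0, 0]
    - [0, 0, 0.6, 0, 0, 0]
    - [0, 0, 0, 0, 0, 0]

```text
clock: 10.35
ee_pos: [0.4461, 0.2351, 0.1284]
orientation: [-179.9, -0.2, 172.8]
contact_force: [0.1, 0.4, 0.6]
opening: 0.0858
```

Run:
```python
from rig import env,cams
from h import *
s=env.read_state();todo(s,[.447,.230,.072],172.9)
```

```text
turn units [-0.03 -0.05 -0.02]
shift units [-0.04 -0.1   1.13]
```

Call:
carry_out:
  deltas:
    - [-0.04, -0.1, 0, 0, 0, 0]
    - [0, 0, 0.4, 0, 0, 0]
    - [0, 0, 0.4, 0, 0, 0]
    - [0, 0, 0.3, 0, 0, 0]
    - [0, 0, 0, 0, 0, 0]

```text
clock: 10.98
ee_pos: [0.4488, 0.2304, 0.0753]
orientation: [-180.0, -0.0, 172.8]
contact_force: [-0.3, 0.1, -0.2]
opening: 0.0852
```

Call:
carry_out:
  deltas:
    - [0, 0, 0, 0, 0, 0]
    - [0, 0, 0, 0, 0, 0]
    - [0, 0, 0, 0, 0, 0]
    - [0, 0, 0, 0, 0, 0]
    - [0, 0, 0, 0, 0, 0]
    - [0, 0, 0, 0, 0, 0]
  hand: -1

```text
clock: 11.72
ee_pos: [0.4492, 0.2306, 0.0761]
orientation: [-180.0, 0.1, 172.8]
contact_force: [-0.1, -2.4, 5.5]
opening: 0.0268
```

Call:
carry_out:
  deltas:
    - [0, 0, -0.4, 0, 0, 0]
    - [0, 0, -0.8, 0, 0, 0]
    - [0, 0, -0.9, 0, 0, 0]
    - [0, 0, -0.9, 0, 0, 0]
    - [0, 0, 0, 0, 0, 0]

```text
clock: 12.35
ee_pos: [0.4502, 0.2315, 0.2281]
orientation: [179.8, 0.2, 172.9]
contact_force: [0.1, -0.4, -6.7]
opening: 0.027
```

Run:
```python
from rig import env,cams
from h import *
s=env.read_state();todo(s,[.60,-.014,.23],178)
c=cams.camera("wrist");cv2.imwrite("pics/w2.png",c["pixels"][:,:,::-1])
```

```text
turn units [ 0.04  0.05 -1.12]
shift units [-3.58 -4.5  -0.04]
```

View pics/w2.png

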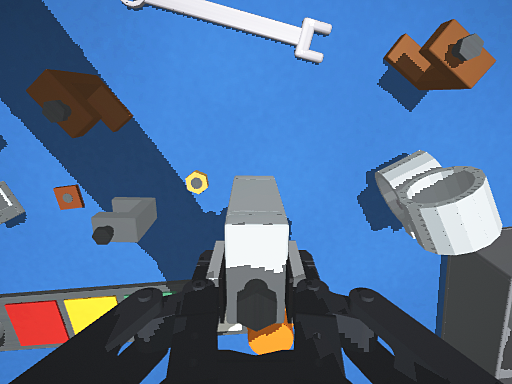

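Call:
carry_out:
  deltas:
    - [-0.4, -0.5, 0, 0, 0, -0.13]
    - [-0.5, -0.6, 0, 0, 0, -0.13]
    - [-0.5, -0.65, 0, 0, 0, -0.13]
    - [-0.5, -0.65, 0, 0, 0, -0.13]
    - [-0.5, -0.65, 0, 0, 0, -0.13]
    - [-0.5, -0.65, 0, 0, 0, -0.13]
    - [-0.5, -0.5, 0, 0, 0, -0.13]
    - [-0.3, -0.3, 0, 0, 0, -0.13]
    - [0, 0, 0, 0, 0, 0]

```text
clock: 13.52
ee_pos: [0.6127, -0.0106, 0.223]
orientation: [180.0, -0.2, 177.5]
contact_force: [-0.5, 0.4, -5.3]
opening: 0.0265
```

```bash
cat >> h.py <<'E'
def marks(c,pose=None,z=.013):
    hsv=cv2.cvtColor(c["pixels"],cv2.COLOR_RGB2HSV)
    for n,lo,hi in [("green",(65,80,60),(90,255,220)),("yellow",(22,150,120),(32,255,255)),("red",(0,190,120),(5,255,255)),("white",(0,0,225),(180,40,255))]:
        for k in cv2.findContours(cv2.inRange(hsv,lo,hi),cv2.RETR_EXTERNAL,cv2.CHAIN_APPROX_NONE)[0]:
            if cv2.contourArea(k)>350:
                W=np.array([onz(c,p,z,pose)[:2] for p in k[:,0]]).astype(np.float32)
                r=cv2.minAreaRect(W);print(n,np.round(cv2.boundingRect(k)),"ctr",np.round(r[0],4),"size",np.round(r[1],4),"ang",round(r[2],1))
E
python3 - <<'E'
from rig import env,cams
from h import *
s=env.read_state()
c=cams.camera("wrist");cv2.imwrite("pics/w3.png",c["pixels"][:,:,::-1]);marks(c,toolpose(s))
print(s["ee_pos"],s["orientation"]);print('top');marks(cams.camera("top"))
E
```

```text
green [293 159  64  58] ctr [0.6384 0.0689] size [0.0707 0.0693] ang 87.6
yellow [251 160  34  47] ctr [0.6298 0.0033] size [0.038  0.0554] ang 87.6
yellow [223 159  28  57] ctr [ 0.6335 -0.0321] size [0.0307 0.068 ] ang 87.9
red [168 160  47  57] ctr [ 0.6324 -0.0867] size [0.0533 0.0682] ang 87.6
red [151 160  19  58] ctr [ 0.6315 -0.1221] size [0.0144 0.0696] ang 88.0
white [ 71 184  49  45] ctr [ 0.6489 -0.2021] size [0.0561 0.0555] ang 34.3
white [362 159  68  58] ctr [0.6419 0.151 ] size [0.0708 0.0694] ang 87.6
white [327  11  59  41] ctr [0.4757 0.0965] size [0.0539 0.0322] ang 81.4
white [ 0  2 29 27] ctr [ 0.4449 -0.2426] size [0.0146 0.034 ] ang 25.4
[ 0.61273395 -0.01059573  0.22298661] [179.98915228  -0.20713147 177.54499223]
top
green [233 134  25  25] ctr [0.6396 0.0672] size [0.069  0.0709] ang 88.9
white [463 181  49  69] ctr [ 0.4307 -0.6126] size [0.1801 0.1398] ang 3.1
white [204 134  25  25] ctr [0.6412 0.1501] size [0.0692 0.0709] ang 88.9
```

View pics/w3.png

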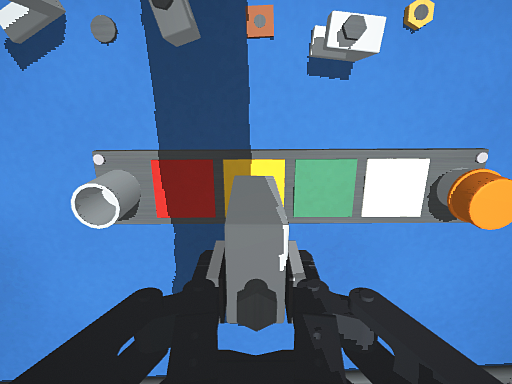

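Call:
carry_out:
  deltas:
    - [-0.27, -0.03, 0.3, 0, 0, 0]
    - [-0.2, 0, 0.5, 0, 0, 0]
    - [0, 0, 0.6, 0, 0, 0]
    - [0, 0, 0.6, 0, 0, 0]
    - [0, 0, 0.3, 0, 0, 0]
    - [0, 0, 0, 0, 0, 0]
    - [0, 0, 0, 0, 0, 0]

```text
clock: 14.5
ee_pos: [0.637, -0.0121, 0.1117]
orientation: [180.0, 0.1, 177.6]
contact_force: [0.7, -0.7, -4.8]
opening: 0.0267
```

Run:
```python
from rig import env,cams
from h import *
s=env.read_state();todo(s,[.636,-.0132,.089],177.6)
```

```text
turn units [0.   0.03 0.01]
shift units [ 0.02 -0.02  0.45]
```

Call:
carry_out:
  deltas:
    - [0.02, -0.02, 0.2, 0, 0, 0]
    - [0, 0, 0.17, 0, 0, 0]
    - [0, 0, 0.05, 0, 0, 0]
    - [0, 0, 0.02, 0, 0, 0]
    - [0, 0, 0, 0, 0, 0]
    - [0, 0, 0, 0, 0, 0]

```text
clock: 15.25
ee_pos: [0.635, -0.0133, 0.0892]
orientation: [-180.0, 0.0, 177.6]
contact_force: [-6.2, -0.9, 5.4]
opening: 0.0271
```

Call:
carry_out:
  deltas:
    - [0, 0, 0, 0, 0, 0]
    - [0, 0, 0, 0, 0, 0]
    - [0, 0, 0, 0, 0, 0]
  hand: 0.4

```text
clock: 15.62
ee_pos: [0.6356, -0.0132, 0.0885]
orientation: [180.0, 0.0, 177.6]
contact_force: [-1.3, 0.1, 0.5]
opening: 0.0598
```

Call:
carry_out:
  deltas:
    - [0, 0, -0.3, 0, 0, 0]
    - [0, 0, -0.8, 0, 0, 0]
    - [0, 0, -0.9, 0, 0, 0]
    - [0, 0, -0.9, 0, 0, 0]
    - [0.3, 0, 0, 0, 0, 0]
    - [0.6, 0, 0, 0, 0, 0]
    - [0.6, 0, 0, 0, 0, 0]
    - [0.6, 0, 0, 0, 0, 0]
    - [0, 0, 0, 0, 0, 0]

```text
clock: 16.75
ee_pos: [0.529, -0.0088, 0.2354]
orientation: [180.0, 0.1, 177.6]
contact_force: [-0.1, 0.2, 0.6]
opening: 0.0599
```

Run:
```python
from rig import env,cams
from h import *
s=env.read_state()
c=cams.camera("wrist");cv2.imwrite("pics/w4.png",c["pixels"][:,:,::-1]);print(s["ee_pos"],s["orientation"])
```

```text
[ 0.52895676 -0.00881658  0.23537331] [1.79991767e+02 1.20556067e-01 1.77623870e+02]
```

View pics/w4.png

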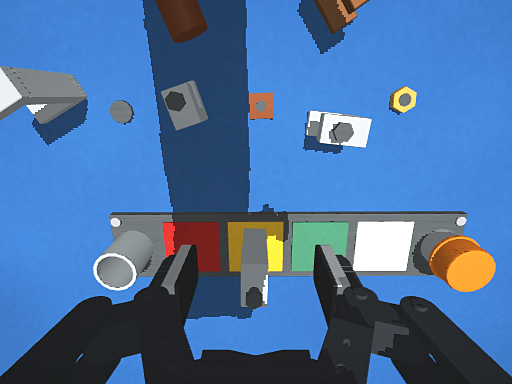

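Run:
```python
from rig import env,cams
from h import *
s=env.read_state();c=cams.camera("wrist")
jaw(c,s,(340,128),.068,name="pics/s1c.png",half=40)
c2=dict(c);jaw(c2,s,(184,105),.050,lo=120,name="pics/xs1c.png",half=35)
i=[cv2.imread(f"pics/{n}1c.png") for n in("s","xs")];i=[cv2.resize(k,(400,400),interpolation=cv2.INTER_NEAREST) for k in i];cv2.imwrite("pics/sxs.png",np.hstack(i))
```

```text
ctr px [345.5 129.1] world [0.485 0.08 ] sides [0.0288 0.0452] axis yaw mod180 79.2
ctr px [317.4 117.5] world [0.473  0.0528] sides [0.0137 0.0166] axis yaw mod180 81.6
ctr px [183.3 103.9] world [ 0.4562 -0.0766] sides [0.0329 0.0392] axis yaw mod180 16.5
```

View pics/sxs.png

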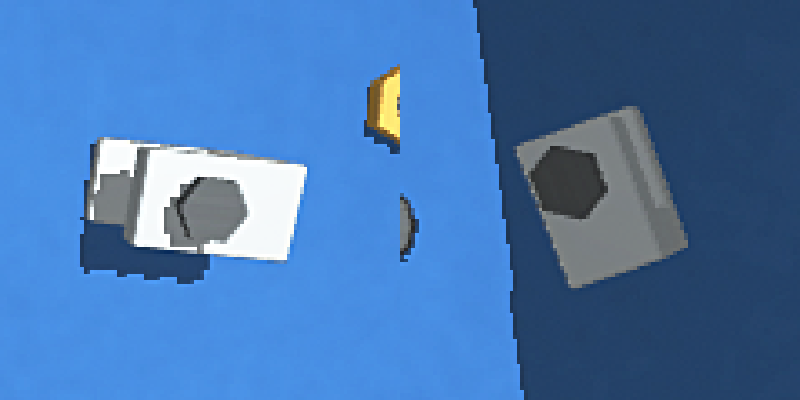

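Call:
carry_out:
  deltas:
    - [0.32, 0.57, 0, 0, 0, -0.9]
    - [0.32, 0.57, 0, 0, 0, -0.9]
    - [0.32, 0.57, 0, 0, 0, -1]
    - [0, 0, 0, 0, 0, -1]
    - [0, 0, 0, 0, 0, -1]
    - [0, 0, 0, 0, 0, -1]
    - [0, 0, 0, 0, 0, -1]
    - [0, 0, 0, 0, 0, -1]
    - [0, 0, 0, 0, 0, -1]
    - [0, 0, 0, 0, 0, -1]
    - [0, 0, 0, 0, 0, -1]
    - [0, 0, 0, 0, 0, -1]
    - [0, 0, 0, 0, 0, -1]
    - [0, 0, 0, 0, 0, -1]
    - [0, 0, 0, 0, 0, -1]
    - [0, 0, 0, 0, 0, -1]
    - [0, 0, 0, 0, 0, -1]
    - [0, 0, 0, 0, 0, -1]
    - [0, 0, 0, 0, 0, 0]
  hand: 1

```text
clock: 19.23
ee_pos: [0.4807, 0.0751, 0.2335]
orientation: [-180.0, 0.0, -100.8]
contact_force: [-0.6, -1.4, -0.8]
opening: 0.0857
```

Run:
```python
from rig import env,cams
from h import *
s=env.read_state()
c=cams.camera("wrist");cv2.imwrite("pics/w5.png",c["pixels"][:,:,::-1]);print(s["ee_pos"],s["orientation"],s["joints"].round(1))
jaw(c,s,(250,190),.068,half=45)
```

```text
[0.48066694 0.0750812  0.2335368 ] [-1.79985014e+02  7.36871685e-03 -1.00843349e+02] [  8.9   3.   -8.3  78.6   0.  -70.3]
ctr px [252.5 194. ] world [0.487  0.0899] sides [0.0272 0.0236] axis yaw mod180 169.2
```

View pics/w5.png

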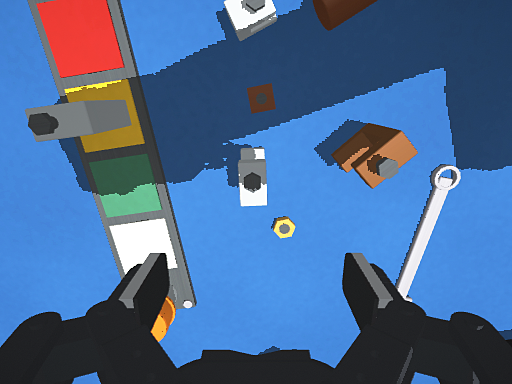

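Run:
```python
from rig import env,cams
from h import *
s=env.read_state();c=cams.camera("wrist")
jaw(c,s,(250,180),.068,half=40,lo=105,name="pics/w5c.png")
print(onz(c,(253.3,182),.068,toolpose(s)))
todo(s,[.485,.078,.054],-100.8)
```

```text
ctr px [251.9 176.6] world [0.484  0.0726] sides [0.0268 0.0598] axis yaw mod180 82.3
[0.48355401 0.07741261 0.068     ]
turn units [-0.    0.   -0.02]
shift units [-0.07 -0.08  3.59]
```

View pics/w5c.png

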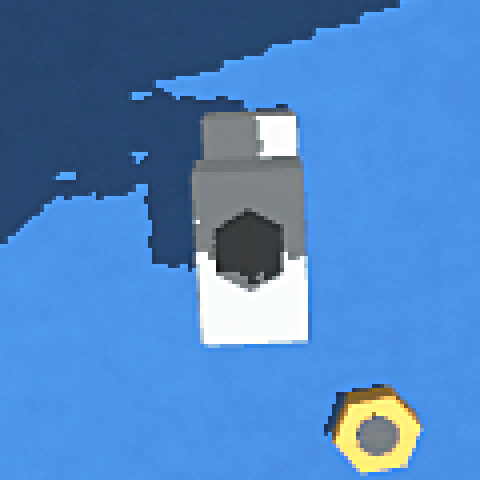

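Run:
```python
from rig import env,cams
from h import *
s=env.read_state();c=cams.camera("wrist");T=toolpose(s)
q=[np.array(p)/4+[189.6,119.6] for p in [(193,165),(203,345),(310,345),(302,165)]]
W=[onz(c,p,.068,T)[:2] for p in q];print(np.round(W,4),np.mean(W,0))
for a,b in((0,1),(3,2)):
    d=W[b]-W[a];print(np.linalg.norm(d),np.degrees(np.arctan2(d[1],d[0])))
```

```text
[[0.4942 0.0533]
 [0.5014 0.0999]
 [0.4742 0.1051]
 [0.4678 0.0583]] [0.48439812 0.07918261]
0.047183490923877434 81.26085317018652
0.04721478490439392 82.24066695387556
```

Call:
carry_out:
  deltas:
    - [-0.05, -0.07, 0.3, 0, 0, -0.57]
    - [0, 0, 0.6, 0, 0, 0]
    - [0, 0, 0.7, 0, 0, 0]
    - [0, 0, 0.7, 0, 0, 0]
    - [0, 0, 0.6, 0, 0, 0]
    - [0, 0, 0.4, 0, 0, 0]
    - [0, 0, 0.2, 0, 0, 0]
    - [0, 0, 0, 0, 0, 0]
    - [0, 0, 0, 0, 0, 0]

```text
clock: 20.5
ee_pos: [0.4844, 0.0769, 0.0594]
orientation: [-179.9, 0.0, -98.2]
contact_force: [0.6, 0.2, 0.1]
opening: 0.0852
```

Run:
```python
from rig import env,cams
from h import *
s=env.read_state();todo(s,[.4844,.0772,.054],-98.2)
```

```text
turn units [-0.02  0.01  0.  ]
shift units [-0.01  0.    0.11]
```

Call:
carry_out:
  deltas:
    - [0, 0, 0.1, 0, 0, 0]
    - [0, 0, 0, 0, 0, 0]
    - [0, 0, 0, 0, 0, 0]
    - [0, 0, 0, 0, 0, 0]
    - [0, 0, 0, 0, 0, 0]
    - [0, 0, 0, 0, 0, 0]
    - [0, 0, 0, 0, 0, 0]
  hand: -1

```text
clock: 21.38
ee_pos: [0.4841, 0.0768, 0.0538]
orientation: [-179.9, 0.0, -98.2]
contact_force: [1.6, -0.2, 4.3]
opening: 0.027
```

Call:
carry_out:
  deltas:
    - [0, 0, -0.4, 0, 0, 0]
    - [0, 0, -0.8, 0, 0, 0]
    - [0, 0, -0.9, 0, 0, 0]
    - [0, 0, -0.9, 0, 0, 0]
    - [0, 0, -0.4, 0, 0, 0]
    - [0, 0, 0, 0, 0, 0]

```text
clock: 22.12
ee_pos: [0.4839, 0.0769, 0.224]
orientation: [-179.9, 0.0, -98.2]
contact_force: [0.1, -0.5, -3.2]
opening: 0.0269
```

Call:
carry_out:
  deltas:
    - [0, 0, 0, 0, 0, 0.7]
    - [0, 0, 0, 0, 0, 1]
    - [0, 0, 0, 0, 0, 1]
    - [0, 0, 0, 0, 0, 1]
    - [0, 0, 0, 0, 0, 1]
    - [0, 0, 0, 0, 0, 1]
    - [0, 0, 0, 0, 0, 1]
    - [0, 0, 0, 0, 0, 1]
    - [0, 0, 0, 0, 0, 1]
    - [0, 0, 0, 0, 0, 1]
    - [0, 0, 0, 0, 0, 1]
    - [0, 0, 0, 0, 0, 1]
    - [0, 0, 0, 0, 0, 1]
    - [0, 0, 0, 0, 0, 1]
    - [0, 0, 0, 0, 0, 1]
    - [0, 0, 0, 0, 0, 1]
    - [0, 0, 0, 0, 0, 1]
    - [0, 0, 0, 0, 0, 1]
    - [0, 0, 0, 0, 0, 0.67]

```text
clock: 24.5
ee_pos: [0.4825, 0.0766, 0.2209]
orientation: [-180.0, -0.2, 177.5]
contact_force: [-0.0, 0.2, -3.1]
opening: 0.0271
```

Call:
carry_out:
  deltas:
    - [-0.4, 0, 0, 0, 0, 0]
    - [-0.6, 0, 0, 0, 0, 0]
    - [-0.7, 0, 0, 0, 0, 0]
    - [-0.7, 0, 0, 0, 0, 0]
    - [-0.5, -0.03, 0, 0, 0, 0]
    - [-0.2, 0, 0.3, 0, 0, 0]
    - [0, 0, 0.6, 0, 0, 0]
    - [0, 0, 0.6, 0, 0, 0]
    - [0, 0, 0.6, 0, 0, 0]
    - [0, 0, 0.4, 0, 0, 0]
    - [0, 0, 0, 0, 0, 0]
    - [0, 0, 0, 0, 0, 0]

```text
clock: 26.0
ee_pos: [0.638, 0.0689, 0.0983]
orientation: [-180.0, -0.0, 177.6]
contact_force: [-0.2, -0.7, -2.5]
opening: 0.0266
```

Run:
```python
from rig import env,cams
from h import *
s=env.read_state();todo(s,[.6384,.0689,.0668],177.6)
```

```text
turn units [-0.   -0.01  0.01]
shift units [-0.01  0.    0.63]
```

Call:
carry_out:
  deltas:
    - [0, 0, 0.35, 0, 0, 0]
    - [0, 0, 0.18, 0, 0, 0]
    - [0, 0, 0.07, 0, 0, 0]
    - [0, 0, 0.03, 0, 0, 0]
    - [0, 0, 0, 0, 0, 0]
    - [0, 0, 0, 0, 0, 0]

```text
clock: 26.75
ee_pos: [0.6388, 0.0689, 0.0673]
orientation: [180.0, 0.0, 177.6]
contact_force: [0.3, 0.5, -3.8]
opening: 0.0278
```

Call:
carry_out:
  deltas:
    - [0, 0, 0.02, 0, 0, 0]
    - [0, 0, 0.01, 0, 0, 0]
    - [0, 0, 0, 0, 0, 0]

```text
clock: 27.12
ee_pos: [0.6389, 0.0688, 0.0668]
orientation: [180.0, 0.1, 177.6]
contact_force: [-3.3, -0.1, 4.0]
opening: 0.0273
```

Contact made. Release and withdraw, then look.

Call:
carry_out:
  deltas:
    - [0, 0, 0, 0, 0, 0]
    - [0, 0, 0, 0, 0, 0]
    - [0, 0, 0, 0, 0, 0]
  hand: 0.4

```text
clock: 27.5
ee_pos: [0.6385, 0.0689, 0.0654]
orientation: [180.0, 0.0, 177.6]
contact_force: [0.2, 1.1, -0.3]
opening: 0.0597
```

Call:
carry_out:
  deltas:
    - [0, 0, -0.3, 0, 0, 0]
    - [0, 0, -0.8, 0, 0, 0]
    - [0, 0, -0.9, 0, 0, 0]
    - [0, 0, -0.9, 0, 0, 0]
    - [0.3, 0, -0.4, 0, 0, 0]
    - [0.6, -0.5, 0, 0, 0, 0]
    - [0.7, -0.7, 0, 0, 0, 0]
    - [0.7, -0.7, 0, 0, 0, 0]
    - [0.7, -0.6, 0, 0, 0, 0]
    - [0.6, -0.5, 0, 0, 0, 0]
    - [0, 0, 0, 0, 0, 0]

```text
clock: 28.88
ee_pos: [0.4497, -0.0744, 0.2306]
orientation: [-180.0, -0.0, 177.5]
contact_force: [0.9, 0.2, -0.1]
opening: 0.0597
```

Run:
```python
from rig import env,cams
from h import *
s=env.read_state()
c=cams.camera("wrist");cv2.imwrite("pics/w6.png",c["pixels"][:,:,::-1]);print(s["ee_pos"],s["orientation"],s["joints"].round(1))
```

```text
[ 0.44971785 -0.07435029  0.23058054] [-1.79998129e+02 -1.06607763e-02  1.77468593e+02] [ -9.4  -0.2 -12.1  78.2  -0.   -6.9]
```

View pics/w6.png

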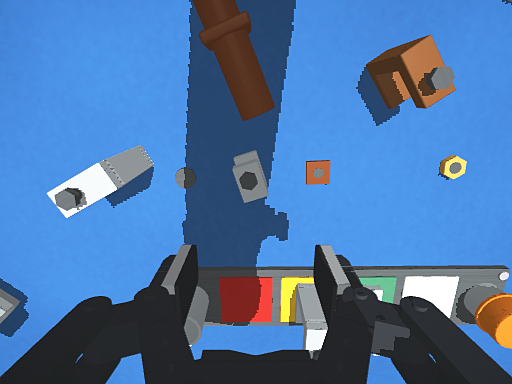

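Run:
```python
from rig import env,cams
from h import *
s=env.read_state();c=cams.camera("wrist")
jaw(c,s,(250,178),.050,half=40,lo=110,name="pics/w6c.png")
jaw(c,s,(83,190),.104,half=45,lo=215)
```

```text
ctr px [248.9 175.1] world [ 0.451  -0.0799] sides [0.029  0.0502] axis yaw mod180 15.9
ctr px [ 80.5 189. ] world [ 0.4433 -0.2272] sides [0.0592 0.0272] axis yaw mod180 116.1
```

View pics/w6c.png

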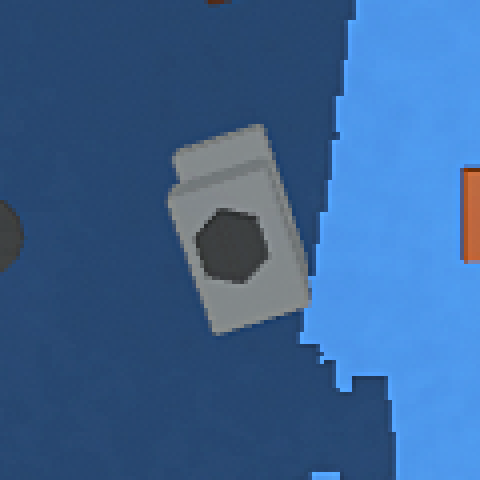

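Run:
```python
from rig import env,cams
from h import *
s=env.read_state();c=cams.camera("wrist");T=toolpose(s)
q=[np.array(p)/4+[189.6,117.6] for p in [(170,203),(215,334),(304,308),(264,174)]]
W=[onz(c,p,.050,T)[:2] for p in q];print(np.round(W,4),np.mean(W,0))
for a,b in((0,1),(3,2),(0,3),(1,2)):
    d=W[b]-W[a];print(np.linalg.norm(d),np.degrees(np.arctan2(d[1],d[0])))
print(onz(c,np.array((231,245))/4+[189.6,117.6],.066,T))
i=c["pixels"][155:210,225:275,::-1].astype(float)*1.6
cv2.imwrite("pics/w6d.png",cv2.resize(np.clip(i,0,255).astype(np.uint8),None,fx=10,fy=10,interpolation=cv2.INTER_NEAREST))
```

```text
[[ 0.4433 -0.0968]
 [ 0.48   -0.087 ]
 [ 0.4736 -0.0628]
 [ 0.4367 -0.072 ]] [ 0.458398   -0.07961198]
0.037897223387705556 14.928458755065472
0.03801476611048567 14.014085730655918
0.02566818454074483 105.00252047374596
0.025061644209742218 104.74665406660297
[ 0.451006   -0.08082309  0.066     ]
```

View pics/w6d.png

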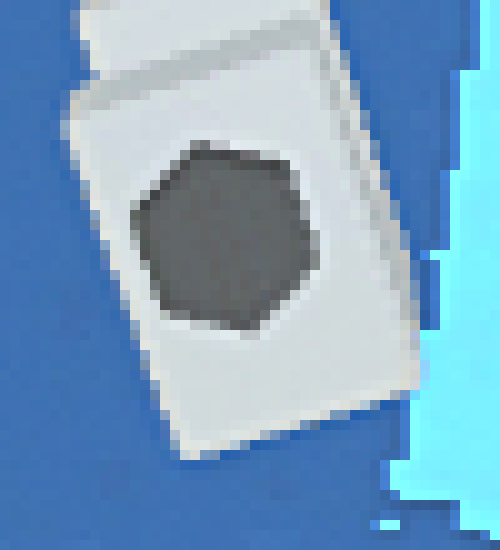

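Call:
carry_out:
  deltas:
    - [0, 0, 0, 0, 0, -0.9]
    - [0, 0, 0, 0, 0, -0.95]
    - [0, 0, 0, 0, 0, -0.95]
    - [0, 0, 0, 0, 0, -0.95]
    - [-0.1, -0.14, 0.3, 0, 0, 0]
    - [0, 0, 0.6, 0, 0, 0]
    - [0, 0, 0.7, 0, 0, 0]
    - [0, 0, 0.7, 0, 0, 0]
    - [0, 0, 0.6, 0, 0, 0]
    - [0, 0, 0.4, 0, 0, 0]
    - [0, 0, 0.3, 0, 0, 0]
    - [0, 0, 0.1, 0, 0, 0]
    - [0, 0, 0, 0, 0, 0]
  hand: 0.7

```text
clock: 30.65
ee_pos: [0.4592, -0.079, 0.0453]
orientation: [180.0, -0.0, -165.2]
contact_force: [0.2, 0.5, 0.7]
opening: 0.0725
```

Run:
```python
from rig import env,cams
from h import *
s=env.read_state();todo(s,[.4565,-.0799,.036],194.7)
```

```text
turn units [ 0.   -0.    0.02]
shift units [ 0.06 -0.    0.19]
```

Call:
carry_out:
  deltas:
    - [0.05, 0, 0.12, 0, 0, 0]
    - [0, 0, 0.04, 0, 0, 0]
    - [0, 0, 0, 0, 0, 0]

```text
clock: 31.02
ee_pos: [0.4566, -0.0797, 0.0376]
orientation: [-180.0, 0.0, -165.2]
contact_force: [0.1, -0.2, 0.1]
opening: 0.0726
```

Call:
carry_out:
  deltas:
    - [0, 0, 0, 0, 0, 0]
    - [0, 0, 0, 0, 0, 0]
    - [0, 0, 0, 0, 0, 0]
    - [0, 0, 0, 0, 0, 0]
    - [0, 0, 0, 0, 0, 0]
    - [0, 0, 0, 0, 0, 0]
  hand: -1

```text
clock: 31.78
ee_pos: [0.4569, -0.0798, 0.0378]
orientation: [-180.0, 0.0, -165.2]
contact_force: [-1.0, -1.0, 5.4]
opening: 0.0268
```

Call:
carry_out:
  deltas:
    - [0, 0, -0.4, 0, 0, 0]
    - [0, 0, -0.8, 0, 0, 0]
    - [0, 0, -0.9, 0, 0, 0]
    - [0, 0, -0.9, 0, 0, 0]
    - [0, 0, -0.6, 0, 0, 0]
    - [0, 0, 0, 0, 0, 0]

```text
clock: 32.52
ee_pos: [0.4575, -0.0797, 0.2186]
orientation: [-179.9, 0.2, -165.2]
contact_force: [0.1, -0.1, -4.1]
opening: 0.0272
```

Call:
carry_out:
  deltas:
    - [0, 0, 0, 0, 0, 0.9]
    - [0, 0, 0, 0, 0, 0.95]
    - [0, 0, 0, 0, 0, 0.95]
    - [0, 0, 0, 0, 0, 0.95]
    - [-0.3, 0.4, 0, 0, 0, 0]
    - [-0.45, 0.6, 0, 0, 0, 0]
    - [-0.45, 0.7, 0, 0, 0, 0]
    - [-0.45, 0.7, 0, 0, 0, 0]
    - [-0.45, 0.7, 0, 0, 0, 0]
    - [-0.45, 0.7, 0, 0, 0, 0]
    - [-0.45, 0.5, 0, 0, 0, 0]
    - [-0.45, 0.4, 0, 0, 0, 0]
    - [0, 0.05, 0, 0, 0, 0]
    - [0, 0, 0, 0, 0, 0]

```text
clock: 34.28
ee_pos: [0.6378, 0.1503, 0.2151]
orientation: [-179.9, -0.2, 177.6]
contact_force: [0.2, -0.5, -3.0]
opening: 0.0269
```

Run:
```python
from rig import env,cams
from h import *
s=env.read_state();todo(s,[.6419,.151,.0508],177.6)
c=cams.camera("wrist");cv2.imwrite("pics/w7.png",c["pixels"][:,:,::-1]);marks(c,toolpose(s))
```

```text
turn units [-0.01 -0.05  0.01]
shift units [-0.09  0.02  3.28]
green [149 144  67  61] ctr [0.6387 0.0692] size [0.0705 0.0693] ang 87.7
yellow [ 74 144  71  61] ctr [ 0.6354 -0.0125] size [0.071  0.0693] ang 87.7
red [  0 144  66  61] ctr [ 0.6321 -0.0944] size [0.0698 0.0693] ang 87.8
white [224 243  64  28] ctr [0.7453 0.1462] size [0.0771 0.0373] ang 87.7
white [230 204  50  23] ctr [0.6911 0.1476] size [0.0573 0.0278] ang 89.0
white [ 41 168  42  58] ctr [ 0.6598 -0.0726] size [0.0366 0.0689] ang 86.4
white [224 144  65  61] ctr [0.642 0.151] size [0.0706 0.0693] ang 87.7
```

View pics/w7.png

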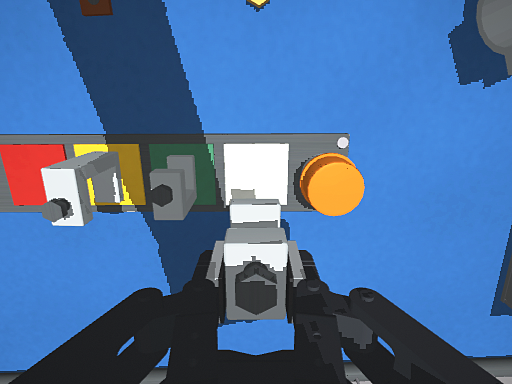

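Call:
carry_out:
  deltas:
    - [-0.09, 0.02, 0.3, 0, 0, 0]
    - [0, 0, 0.6, 0, 0, 0]
    - [0, 0, 0.6, 0, 0, 0]
    - [0, 0, 0.6, 0, 0, 0]
    - [0, 0, 0.5, 0, 0, 0]
    - [0, 0, 0.2, 0, 0, 0]
    - [0, 0, 0, 0, 0, 0]
    - [0, 0, 0, 0, 0, 0]

```text
clock: 35.33
ee_pos: [0.644, 0.1513, 0.0787]
orientation: [180.0, 0.1, 177.6]
contact_force: [-0.5, -0.2, -3.7]
opening: 0.0272
```

Run:
```python
from rig import env,cams
from h import *
s=env.read_state();todo(s,[.6419,.151,.0508],177.6)
```

```text
turn units [0.01 0.02 0.  ]
shift units [ 0.04 -0.01  0.56]
```

Call:
carry_out:
  deltas:
    - [0.04, 0, 0.25, 0, 0, 0]
    - [0, 0, 0.18, 0, 0, 0]
    - [0, 0, 0.08, 0, 0, 0]
    - [0, 0, 0.04, 0, 0, 0]
    - [0, 0, 0, 0, 0, 0]
    - [0, 0, 0, 0, 0, 0]

```text
clock: 36.08
ee_pos: [0.6412, 0.1513, 0.0508]
orientation: [180.0, 0.0, 177.6]
contact_force: [-4.8, -0.9, 5.8]
opening: 0.0272
```

Call:
carry_out:
  deltas:
    - [0, 0, 0, 0, 0, 0]
    - [0, 0, 0, 0, 0, 0]
    - [0, 0, 0, 0, 0, 0]
  hand: 0.05

```text
clock: 36.45
ee_pos: [0.6417, 0.1514, 0.0499]
orientation: [180.0, 0.0, 177.6]
contact_force: [-0.8, -0.3, 1.3]
opening: 0.0446
```

Call:
carry_out:
  deltas:
    - [0, 0, -0.3, 0, 0, 0]
    - [0, 0, -0.8, 0, 0, 0]
    - [0, 0, -0.9, 0, 0, 0]
    - [0, 0, -0.9, 0, 0, 0]
    - [0.4, -0.5, -0.8, 0, 0, 0]
    - [0.5, -0.8, -0.3, 0, 0, 0]
    - [0.5, -0.9, 0, 0, 0, 0]
    - [0.5, -0.9, 0, 0, 0, 0]
    - [0.5, -0.9, 0, 0, 0, 0]
    - [0.5, -0.9, 0, 0, 0, 0]
    - [0.5, -0.9, 0, 0, 0, 0]
    - [0.5, -0.9, 0, 0, 0, 0]
    - [0.3, -0.6, 0, 0, 0, 0]
    - [0, 0, 0, 0, 0, 0]

```text
clock: 38.2
ee_pos: [0.4155, -0.2062, 0.2513]
orientation: [-180.0, 0.1, 177.4]
contact_force: [0.6, -0.2, 0.5]
opening: 0.0446
```

Run:
```python
from rig import env,cams
from h import *
s=env.read_state();print(s["ee_pos"],s["orientation"],s["joints"].round(1))
c=cams.camera("wrist");cv2.imwrite("pics/w8.png",c["pixels"][:,:,::-1])
todo(s,[.4433,-.2272,.26],116.1)
```

```text
[ 0.41546598 -0.2061975   0.25125367] [-1.79953198e+02  9.74717902e-02  1.77406630e+02] [-26.4   0.5  -8.8  80.6  -0.  -23.8]
turn units [ 0.    0.02 13.38]
shift units [-0.58 -0.39 -0.17]
```

View pics/w8.png

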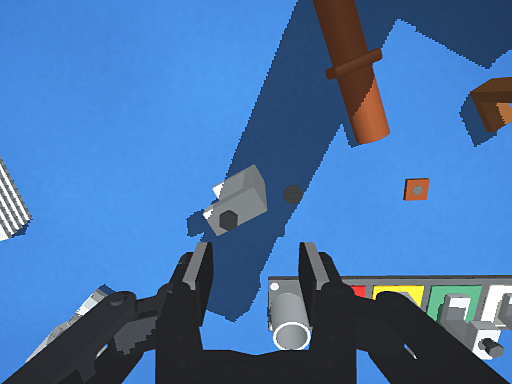

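Call:
carry_out:
  deltas:
    - [-0.3, -0.2, -0.1, 0, 0, 0.9]
    - [-0.3, -0.2, -0.07, 0, 0, 0.9]
    - [0, 0, 0, 0, 0, 1]
    - [0, 0, 0, 0, 0, 1]
    - [0, 0, 0, 0, 0, 1]
    - [0, 0, 0, 0, 0, 1]
    - [0, 0, 0, 0, 0, 1]
    - [0, 0, 0, 0, 0, 1]
    - [0, 0, 0, 0, 0, 1]
    - [0, 0, 0, 0, 0, 1]
    - [0, 0, 0, 0, 0, 1]
    - [0, 0, 0, 0, 0, 1]
    - [0, 0, 0, 0, 0, 1]
    - [0, 0, 0, 0, 0, 0.6]
    - [0, 0, 0, 0, 0, 0]
  hand: 1

```text
clock: 40.12
ee_pos: [0.4454, -0.226, 0.2589]
orientation: [180.0, 0.0, 116.3]
contact_force: [0.4, 0.7, 0.3]
opening: 0.0853
```

Run:
```python
from rig import env,cams
from h import *
s=env.read_state();print(s["ee_pos"],s["orientation"],s["joints"].round(1))
c=cams.camera("wrist")
jaw(c,s,(250,200),.104,half=50,lo=110,name="pics/w9.png")
```

```text
[ 0.44535489 -0.22596429  0.2588596 ] [1.79966616e+02 1.25415909e-02 1.16320652e+02] [-26.9   4.4  -3.7  81.9   0.   36.8]
ctr px [252. 180.] world [ 0.4424 -0.2253] sides [0.0263 0.0602] axis yaw mod180 117.0
```

View pics/w9.png

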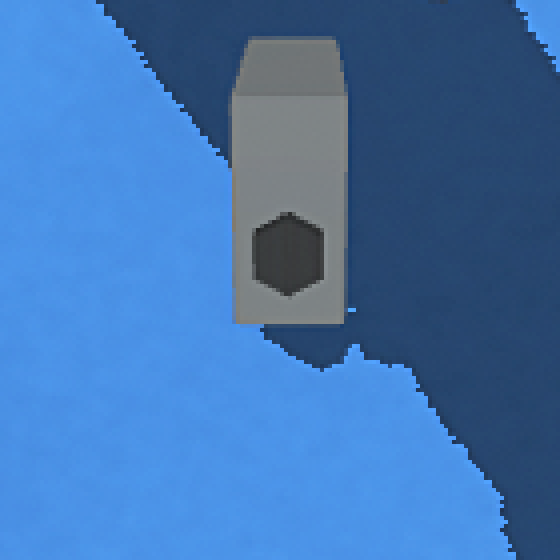

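Run:
```python
from rig import env,cams
from h import *
s=env.read_state();c=cams.camera("wrist");T=toolpose(s)
q=[np.array(p)/4+[179.6,129.6] for p in [(232,97),(233.5,324),(345,324),(348,97)]]
W=[onz(c,p,.104,T)[:2] for p in q];print(np.round(W,4),np.mean(W,0))
for a,b in((0,1),(3,2),(0,3),(1,2)):
    d=W[b]-W[a];print(np.linalg.norm(d),np.degrees(np.arctan2(d[1],d[0])))
C=np.mean(W,0);a=np.radians(-63.3);C=C+.002*np.array([np.cos(a),np.sin(a)]);print(C)
todo(s,[*C,.090],116.7)
```

```text
[[ 0.4184 -0.2077]
 [ 0.4432 -0.2592]
 [ 0.4682 -0.2468]
 [ 0.4429 -0.1956]] [ 0.4431694  -0.22731827]
0.05717407962945829 -64.30683382708762
0.05717915412475377 -63.72167079044007
0.02729595707035018 26.3506313744564
0.02787985778790151 26.332560712127844
[ 0.44406804 -0.22910501]
turn units [ 0.01  0.   -0.08]
shift units [-0.04 -0.05  3.38]
```

Call:
carry_out:
  deltas:
    - [-0.04, -0.05, 0.3, 0, 0, 0]
    - [0, 0, 0.6, 0, 0, 0]
    - [0, 0, 0.7, 0, 0, 0]
    - [0, 0, 0.6, 0, 0, 0]
    - [0, 0, 0.5, 0, 0, 0]
    - [0, 0, 0.4, 0, 0, 0]
    - [0, 0, 0.2, 0, 0, 0]
    - [0, 0, 0.05, 0, 0, 0]
    - [0, 0, 0, 0, 0, 0]

```text
clock: 41.35
ee_pos: [0.4436, -0.2299, 0.0913]
orientation: [180.0, 0.0, 116.2]
contact_force: [0.5, 0.3, 0.1]
opening: 0.0852
```

Run:
```python
from rig import env,cams
from h import *
s=env.read_state();print(s["ee_pos"]);todo(s,[.444,-.2291,.09],116.3)
```

```text
[ 0.44357208 -0.22992705  0.09130673]
turn units [ 0.01  0.01 -0.02]
shift units [0.01 0.01 0.03]
```

Call:
carry_out:
  deltas:
    - [0, 0, 0, 0, 0, 0]
    - [0, 0, 0, 0, 0, 0]
    - [0, 0, 0, 0, 0, 0]
    - [0, 0, 0, 0, 0, 0]
    - [0, 0, 0, 0, 0, 0]
    - [0, 0, 0, 0, 0, 0]
    - [0, 0, 0, 0, 0, 0]
  hand: -1

```text
clock: 42.22
ee_pos: [0.4438, -0.2301, 0.0914]
orientation: [180.0, 0.1, 116.2]
contact_force: [1.4, -1.3, 4.9]
opening: 0.0266
```

Call:
carry_out:
  deltas:
    - [0, 0, -0.4, 0, 0, 0]
    - [0, 0, -0.8, 0, 0, 0]
    - [0, 0, -0.9, 0, 0, 0]
    - [0, 0, -0.8, 0, 0, 0]
    - [0, 0, -0.3, 0, 0, -0.6]
    - [0, 0, 0, 0, 0, -1]
    - [0, 0, 0, 0, 0, -1]
    - [0, 0, 0, 0, 0, -1]
    - [0, 0, 0, 0, 0, -1]
    - [0, 0, 0, 0, 0, -1]
    - [0, 0, 0, 0, 0, -1]
    - [0, 0, 0, 0, 0, -1]
    - [0, 0, 0, 0, 0, -1]
    - [0, 0, 0, 0, 0, -1]
    - [0, 0, 0, 0, 0, -1]
    - [0, 0, 0, 0, 0, -1]
    - [0, 0, 0, 0, 0, -1]
    - [0, 0, 0, 0, 0, -0.8]
    - [0, 0, 0, 0, 0, 0]

```text
clock: 44.6
ee_pos: [0.4425, -0.2292, 0.2491]
orientation: [179.9, -0.2, 177.6]
contact_force: [-0.1, -0.2, -6.7]
opening: 0.0267
```

Run:
```python
from rig import env,cams
from h import *
s=env.read_state();print(s["ee_pos"]);todo(s,[.6321,-.0944,.25],177.6)
```

```text
[ 0.44252144 -0.22922857  0.24913395]
turn units [ 0.02 -0.04 -0.  ]
shift units [-3.67  2.85 -0.02]
```

Call:
carry_out:
  deltas:
    - [-0.4, 0.3, 0, 0, 0, 0]
    - [-0.6, 0.5, 0, 0, 0, 0]
    - [-0.7, 0.55, 0, 0, 0, 0]
    - [-0.7, 0.55, 0, 0, 0, 0]
    - [-0.6, 0.5, 0, 0, 0, 0]
    - [-0.45, 0.3, 0, 0, 0, 0]
    - [-0.22, 0.15, 0.2, 0, 0, 0]
    - [0, 0, 0.4, 0, 0, 0]
    - [0, 0, 0.6, 0, 0, 0]
    - [0, 0, 0.6, 0, 0, 0]
    - [0, 0, 0.4, 0, 0, 0]
    - [0, 0, 0.2, 0, 0, 0]
    - [0, 0, 0, 0, 0, 0]
    - [0, 0, 0, 0, 0, 0]

```text
clock: 46.35
ee_pos: [0.633, -0.0952, 0.1319]
orientation: [-180.0, 0.1, 177.6]
contact_force: [0.1, 0.4, -5.6]
opening: 0.0272
```

Run:
```python
from rig import env,cams
from h import *
s=env.read_state();print(s["ee_pos"]);todo(s,[.633,-.0946,.1044],177.6)
```

```text
[ 0.63298975 -0.09522971  0.13190587]
turn units [-0.    0.02  0.  ]
shift units [0.   0.01 0.55]
```

Call:
carry_out:
  deltas:
    - [0, 0.01, 0.25, 0, 0, 0]
    - [0, 0, 0.18, 0, 0, 0]
    - [0, 0, 0.08, 0, 0, 0]
    - [0, 0, 0.04, 0, 0, 0]
    - [0, 0, 0, 0, 0, 0]
    - [0, 0, 0, 0, 0, 0]

```text
clock: 47.1
ee_pos: [0.6328, -0.0945, 0.1045]
orientation: [180.0, 0.1, 177.6]
contact_force: [-4.3, 0.6, 4.5]
opening: 0.0268
```

Call:
carry_out:
  deltas:
    - [0, 0, 0, 0, 0, 0]
    - [0, 0, 0, 0, 0, 0]
    - [0, 0, 0, 0, 0, 0]
  hand: 0.3

```text
clock: 47.48
ee_pos: [0.633, -0.0946, 0.1035]
orientation: [-180.0, 0.0, 177.6]
contact_force: [0.4, -0.7, -0.1]
opening: 0.0556
```

Call:
carry_out:
  deltas:
    - [0, 0, -0.3, 0, 0, 0]
    - [0, 0, -0.8, 0, 0, 0]
    - [0, 0, -0.9, 0, 0, 0]
    - [0, 0, -0.9, 0, 0, 0]
    - [0.4, 0.2, -0.4, 0, 0, 0]
    - [0.7, 0.4, 0, 0, 0, 0]
    - [0.7, 0.6, 0, 0, 0, 0]
    - [0.7, 0.6, 0, 0, 0, 0]
    - [0.7, 0.4, 0, 0, 0, 0]
    - [0.3, 0.2, 0, 0, 0, 0]
    - [0, 0, 0, 0, 0, 0]

```text
clock: 48.85
ee_pos: [0.4627, 0.033, 0.2696]
orientation: [180.0, 0.1, 177.7]
contact_force: [-0.4, -0.3, -0.2]
opening: 0.0561
```

Run:
```python
from rig import env,cams
from h import *
s=env.read_state();print(s["ee_pos"])
for n in("wrist","top","scene"):
    c=cams.camera(n);cv2.imwrite(f"pics/f{n}.png",c["pixels"][:,:,::-1])
t=cv2.imread("pics/ftop.png")[115:185,165:365];u=cv2.imread("pics/fscene.png")[100:285,120:290]
cv2.imwrite("pics/ftopc.png",cv2.resize(t,None,fx=4,fy=4,interpolation=cv2.INTER_CUBIC));cv2.imwrite("pics/fscenec.png",cv2.resize(u,None,fx=3.2,fy=3.2,interpolation=cv2.INTER_CUBIC))
```

```text
[0.46265693 0.03302427 0.26959206]
```

View pics/ftopc.png

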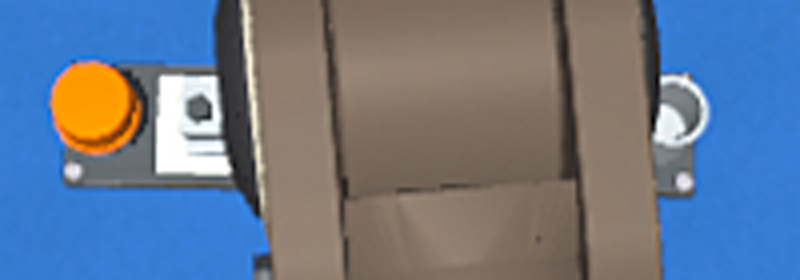

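View pics/fscenec.png

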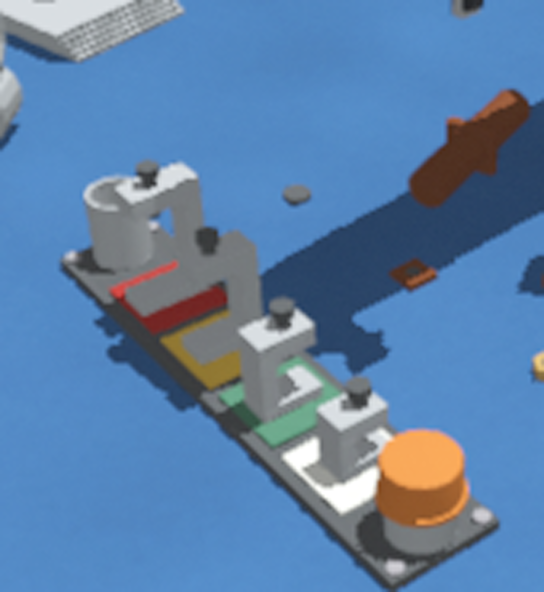

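View pics/fwrist.png

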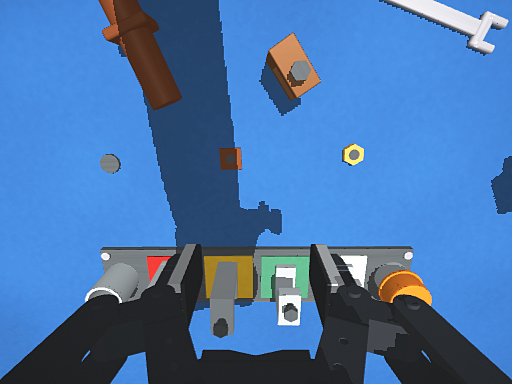

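All four stand in order. I'll move the arm aside so the top camera gets a clear centring check.

Call:
carry_out:
  deltas:
    - [0.3, 0.4, 0, 0, 0, 0]
    - [0.4, 0.6, 0, 0, 0, 0]
    - [0.4, 0.7, 0, 0, 0, 0]
    - [0.4, 0.7, 0, 0, 0, 0]
    - [0.2, 0.7, 0, 0, 0, 0]
    - [0, 0.7, 0, 0, 0, 0]
    - [0, 0.7, 0, 0, 0, 0]
    - [0, 0.7, 0, 0, 0, 0]
    - [0, 0.4, 0, 0, 0, 0]
    - [0, 0, 0, 0, 0, 0]

```text
clock: 50.25
ee_pos: [0.39, 0.3166, 0.2677]
orientation: [-179.9, -0.0, 177.7]
contact_force: [0.7, -0.1, -0.0]
opening: 0.0553
```

Run:
```python
from rig import env,cams
from h import *
s=env.read_state();print(s["ee_pos"])
c=cams.camera("top");cv2.imwrite(f"pics/gtop.png",c["pixels"][:,:,::-1])
t=cv2.imread("pics/gtop.png")[115:185,165:365]
cv2.imwrite("pics/gtopc.png",cv2.resize(t,None,fx=4,fy=4,interpolation=cv2.INTER_CUBIC))
# expected bolt-top px if origin on mark centre, bolt 4 mm along clamp x (XS/S/M/L directions)
for n,m,h,sg in(("XS",(.642,.151),.079,-1),("S",(.6386,.069),.097,-1),("M",(.6352,-.0128),.115,1),("L",(.632,-.0945),.133,1)):
    print(n,sg,(proj(c,np.array([m[0]+sg*.004,m[1],h]))-[164.6,114.6])*4)
```

```text
[0.39004391 0.31658387 0.26767698]
XS -1 [196.32081657 103.6196085 ]
S -1 [317.53572431  98.65595047]
M 1 [442.42745824  81.68443515]
L 1 [571.89163757  75.85533754]
```

View pics/gtopc.png

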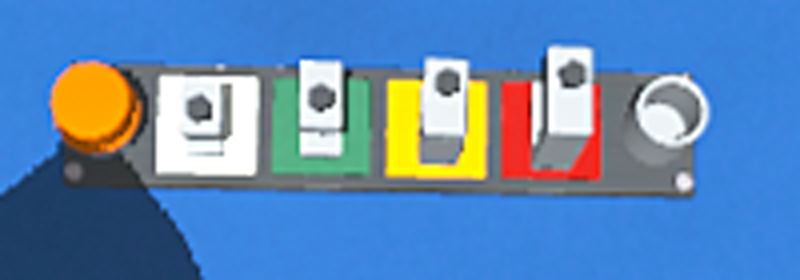

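Run:
```python
from rig import env
print(env.job_done())
```

```text
the job is handed in; nothing more can be done
None
```

All four clamps are on the inspection rail in size order, upright and let go: smallest on white (next to the orange cap), then green, yellow, and the largest on red. The job was handed in at about 50 s of the 96 s, with the arm well clear of the rail.

- **Final check:** In the last top view the bolt heads sit within about 1 pixel (roughly 3 mm) of where a centred clamp would show them. That is about the limit of the calibration. S and M read about 2.5 mm off along the row.
- **Forces:** The wrist force readings I saw never went above about 7 N.
- **Early mishap:** My first turn ran joint 6 into its 180° stop. The tool drifted and tilted in free air, about 0.25 m up, before I turned it back. The force readings then showed no contact, and nothing was disturbed.

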